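Proof-pull a soldered brass bow on the bench gauge

TASK

A freshly soldered brass bow is fixed to the draw-bar of the sprung pull gauge on the bench. Proof-load it: take the bow with a light grip (no more than about 40 N of squeeze) and draw it slowly straight out until the gauge's pointer stands between the two prongs of the steel rider on the scale, without pulling on past the rider, and hold it there for two seconds. Then ease it all the way home (do not let it snap back) and let go; leave the rider, the hammer and the brush as they are.

Things in the scene. Friction and masses are not known exactly. Their poses are not given: they have to be found in the camera images.
- gauge: Bench pull gauge, bolted to the bench: grey housing 160 x 80 mm, top at height 64 mm, on a dark steel base 190 x 120 x 12 mm, with a white scale (ticks every 10 mm) on top. Origin at bench height; housing spans x +25 to +185 mm, base +15 to +205 mm. Its -x axis is the pull direction; z up.
- drawbar: Sprung draw-bar with brass bow and pointer, one rigid piece sliding only along the gauge's x. Axes as the gauge. Origin: middle of the bow's outer cross-bar (round brass, 10 mm thick, 104 mm long along y), height 52 mm, 70 mm in front of the gauge's origin when home. Travel 100 mm towards -x; spring: 2 N at home, +1 N per 10 mm. Squeeze it with 40 N per finger at most.
- bow_window (a point): Centre of the free opening of the level brass bow, just behind its cross-bar: 60 mm (x) by 90 mm (y), open above and below, ringed by 10 mm rod; 35 mm behind (+x) the cross-bar. The bench is 47 mm under the rod. Moves with the draw-bar.
- pointer_tip (a point): Tip of the dark steel pointer (3 mm thick blade along y, on a 16 x 14 mm block, on top of the housing); moves with the draw-bar, 190 mm behind (+x) the bow's cross-bar. Axes as the gauge.
- scale_zero (a point): Point on the gauge's scale where the pointer tip stands when the draw-bar is fully home. Axes as the gauge.
- rider_mark (a point): Middle of the gap between the two prongs of the steel rider on the scale's +y edge, at the pointer tip's track and height; prongs 16 mm apart (centres) along x, each 3 mm thick and 24 mm long. The rider is clamped 40 to 75 mm from scale_zero towards -x and is not to be moved. Axes as the gauge.
- hammer: Hammer lying on the bench, 200 mm long along its x, loose, bystander. Origin at its underside.
- brush: Bench brush lying on the bench, 160 mm long along its x, loose, bystander. Origin at its underside.

How it is judged:
By the outcome, as a careful person would: the job done as asked, in the order asked, and still so for the second after the job is handed in, with the robot touching nothing.
It also fails if it takes over 40 s, if anything falls off the work surface, if the arm or the gripper's body presses on something with over 40 N, if the wrist force passes 120 N, or if a joint passes its speed limit or range.

ROBOT

A 7-joint arm with a two-finger parallel gripper is mounted at the origin on the work surface. World frame = base frame: x ahead of the robot, y to its left, z up, the work surface at z = 0. Lengths are in m, angles in rad, forces in N, time in s.
With the tool pointing down it reaches from about 0.425 to 0.925 m from the base axis. Payload 6.8 kg.
Tool frame: the origin (TCP) lies midway between the tips of the shut fingers; the grasp point (between the pads) lies 19 mm behind it (bot.pinch_z is the distance from the TCP to the grasp point, in m); z points along the fingers, y is the line along which they close (so a half turn about z gives the same grasp; the last joint's range is limited). The gripper opens to 85 mm and grips with 20 to 120 N. Pads are 22 mm wide; open, the fingers measure 114 mm over their backs; the gripper's body (76 mm by 85 mm) begins 54 mm behind the grasp point. The pads swing forward as they close: fully open they stand 13 mm farther back than shut.
Start: joints at [1.229, 0.477, 0.022, 1.555, -0.011, 1.109, -0.083], TCP at [0.156, -0.657, 0.231] pointing down, gripper open.
Joint ranges: [-2.96, 2.96], [-0.34, 2.1], [-1.41, 1.46], [0.24, 2.44], [-1.37, 4.51], [0.17, 1.92], [-2.96, 2.96]. Speed limits (rad/s): [2.39, 2.39, 3.14, 3.14, 3.14, 3.14, 3.14].

INTERFACE

Orientations are given as a unit quaternion [w, x, y, z].
In Python, from station import bot, imaging gives the robot as it stands. The module is installed in compiled form; this text tells all that it offers.
- The arm moves only by the tool carry_out, never from a script. Its argument "targets" is a list of rows, each a list of 5 numbers: the shift along the tool's x, y, z in cm, then the turn about the tool's z in degrees, then the opening, from -1 (shut) to 1 (fully open). In form: [[x, y, z, yaw, gripper], ...]. A call has 1 to 12 rows; each row shifts and turns the commanded pose from where the row before left it, along the tool's axes as they then stand; what a row does not reach is not made up. A row lasts 1/10 s, in which the tool goes at most 50 mm and 8.59 degrees, less where a joint would pass 70% of its speed; a pose out of reach is approached as far as the arm can. A call is refused whole if a number of a shift passes 5 or a number of a turn 8.59, either way. A call with a gripper value outside its range is refused whole. The fingers move at their own pace and stop on an object; "force" is the grip in N (left out, the last holds). Time passes only in rows, so rows that do not move let the fingers close. It gives the time, the measured TCP pose, the force, the opening and the grip force at its end, in the units of the state.
- bot.get_obs(): the state, without advancing time (a new reading comes with each control period).
- imaging.read_camera(name): name is "scene" or "side" or "wrist"; returns the picture (420x560x3 uint8, red, green, blue); there is no depth.
- imaging.calibration(name): a dict with "fx", "fy", "cx", "cy" (pixels), "k1" (the pictures are not rectified: a ray, as slopes to the right and down, at radius r is drawn at 1 + k1 r^2 times it, then the intrinsics apply), "extrinsics" (4x4, takes a point from world to camera coordinates). Camera axes: x right, y up, looking along -z (the intrinsics and any distortion apply to the point x, -y, -z); pixel columns grow to the right and rows downward; lengths in m; the calibration is good to about 2 mm. A picture is of the moment at which its call begins: read the wrist's pose just before it. calibration takes no time and is no camera call; for the wrist camera it gives the pose at the moment of the call.
- bot.hand_in(): hands the job in; it is judged then, once.
The state is a dict: "t": time; "q": joint angles; "joint_vel": joint speeds; "joint_torque": joint torques, N m; "eef_pos": TCP position; "tool_rot": TCP orientation; "contact_force": force on the tool from outside, world axes, zero at the start; "torque": the same for the moment, N m; "gripper_width": opening from 0.0 (shut) to 1.0 (fully open); "grasp_force": force on a finger pad.
Only numpy, scipy, OpenCV 4.12 (cv2) and the standard library are available. Lean on these libraries where they do the work, as an engineer would, in place of code of your own. Each camera call takes 0.05 s, during which the arm holds its last target. There are 200 camera calls.

## Working session

There is one attempt and no reset: what is moved stays moved. The work goes in short steps, Python scripts to look and compute and a tool call to move; the robot and the scene stay as the last step left them, time stands still between calls to the robot, and variables do not carry over. Pictures are saved under pics/ and viewed, at most 10 in all, crops included, and the job is handed in when it is done.

Besides the shell and the picture viewer there is one more tool, called after ">>>" by a JSON object that holds its "fn" and its "kwargs", one argument or row to a line. carry_out: Moves the arm, as the interface text tells. Its arguments: {"type":"object","properties":{"targets":{"type":"array"},"force":{"type":"number"}},"required":["targets"]}

```bash
mkdir -p pics
cat > h.py <<'E'
import numpy as np, cv2
from station import bot, imaging
def ray(name,u,v,c=None):
    c=c or imaging.calibration(name)
    K=np.array([[c['fx'],0,c['cx']],[0,c['fy'],c['cy']],[0,0,1.]])
    p=cv2.undistortPoints(np.array([[[u,v]]],float),K,np.array([c['k1'],0,0,0.]),)[0,0]
    E=np.array(c['extrinsics']);R=E[:3,:3];t=E[:3,3]
    return -R.T@t, R.T@np.array([p[0],-p[1],-1])
def onz(name,u,v,z,c=None):
    o,d=ray(name,u,v,c); return o+d*(z-o[2])/d[2]
def proj(name,P,c=None):
    c=c or imaging.calibration(name)
    q=np.array(c['extrinsics'])@np.append(P,1);s=np.array([q[0],-q[1]])/-q[2]
    s=s*(1+c['k1']*(s@s)); return s*[c['fx'],c['fy']]+[c['cx'],c['cy']]
E
python3 - <<'E'
from h import *
ims=[imaging.read_camera(n) for n in("scene","side")]
for n,i in zip(("scene","side"),ims):cv2.imwrite(f'pics/{n}0.png',i[:,:,::-1])
o=bot.get_obs();print({k:np.round(v,3) for k,v in o.items()})
E
```

```text
{'t': np.float64(0.1), 'q': array([ 1.229,  0.478,  0.022,  1.556, -0.012,  1.109, -0.083]), 'joint_vel': array([-0.   , -0.   , -0.   , -0.002,  0.001,  0.   ,  0.   ]), 'joint_torque': array([ 5.0000e-03, -5.9776e+01,  1.6140e+00, -2.8195e+01,  1.3000e-02,
        5.0000e-03, -0.0000e+00]), 'eef_pos': array([ 0.156, -0.656,  0.23 ]), 'tool_rot': array([-0.001,  0.993,  0.117, -0.   ]), 'contact_force': array([0.5  , 0.342, 0.509]), 'torque': array([ 0.007, -0.005,  0.046]), 'grasp_force': np.float64(0.0), 'gripper_width': np.float64(1.002)}
```

View pics/scene0.png

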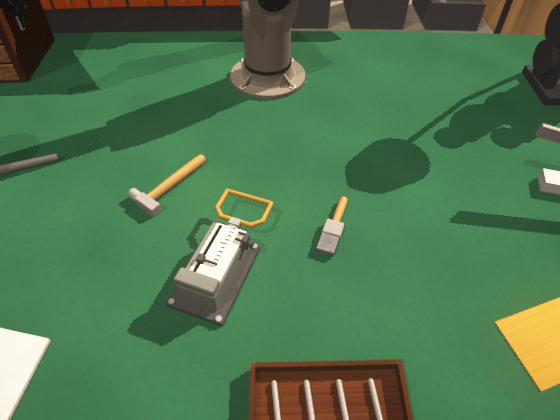

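View pics/side0.png

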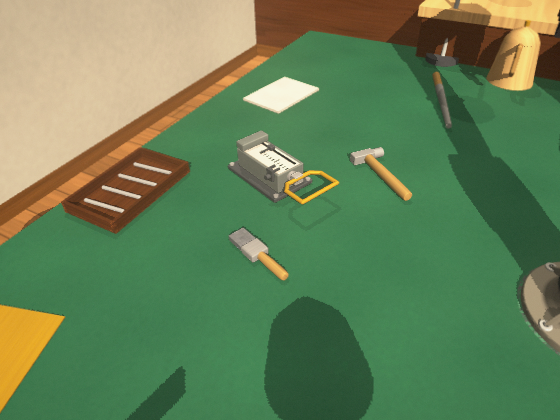

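The scene view shows the brass bow at about (245,207), with its cross-bar running from (229,191) to (272,203). The housing is at (215,260), the pointer near (202,258) and the rider near (243,240). The hammer (165,185) and the brush (335,225) are clear of it. Next I'll measure the bow and enlarge the gauge.

Run:
```python
from h import *
a=cv2.imread('pics/scene0.png');b=cv2.imread('pics/side0.png')
c=np.hstack([cv2.resize(a[180:330,160:290],None,fx=3,fy=3.9,interpolation=2),cv2.resize(b[125:225,220:350],None,fx=3,fy=5.85,interpolation=2)[:585]])
cv2.imwrite('pics/crop0.png',c);print(c.shape)
for n,im,x0,y0,x1,y1 in(("scene",a,205,180,285,232),("side",b,280,165,345,210)):
    h=cv2.cvtColor(im,cv2.COLOR_BGR2HSV)
    m=np.zeros(h.shape[:2],np.uint8);m[y0:y1,x0:x1]=cv2.inRange(h,(10,120,90),(32,255,255))[y0:y1,x0:x1]
    k=max(cv2.findContours(m,0,2)[0],key=cv2.contourArea)
    p=cv2.approxPolyDP(k,3,True)[:,0]
    for u,v in p: print(n,u,v,onz(n,u,v,.052).round(3))
```

```text
(585, 780, 3)
scene 215 206 [ 0.57  -0.111  0.052]
scene 219 217 [ 0.601 -0.1    0.052]
scene 228 220 [ 0.609 -0.081  0.052]
scene 230 216 [ 0.598 -0.077  0.052]
scene 219 208 [ 0.576 -0.102  0.052]
scene 228 193 [ 0.533 -0.085  0.052]
scene 266 203 [ 0.563 -0.002  0.052]
scene 259 220 [ 0.61  -0.016  0.052]
scene 241 220 [ 0.609 -0.054  0.052]
scene 241 224 [ 0.62  -0.053  0.052]
scene 252 226 [ 0.625 -0.03   0.052]
scene 264 221 [ 0.612 -0.006  0.052]
scene 273 202 [0.56  0.014 0.052]
scene 227 188 [ 0.518 -0.088  0.052]
side 338 181 [ 0.526 -0.095  0.052]
side 320 170 [ 0.58  -0.116  0.052]
side 309 170 [ 0.603 -0.105  0.052]
side 287 181 [ 0.628 -0.043  0.052]
side 284 191 [ 0.617 -0.008  0.052]
side 304 203 [0.56  0.009 0.052]
```

View pics/crop0.png

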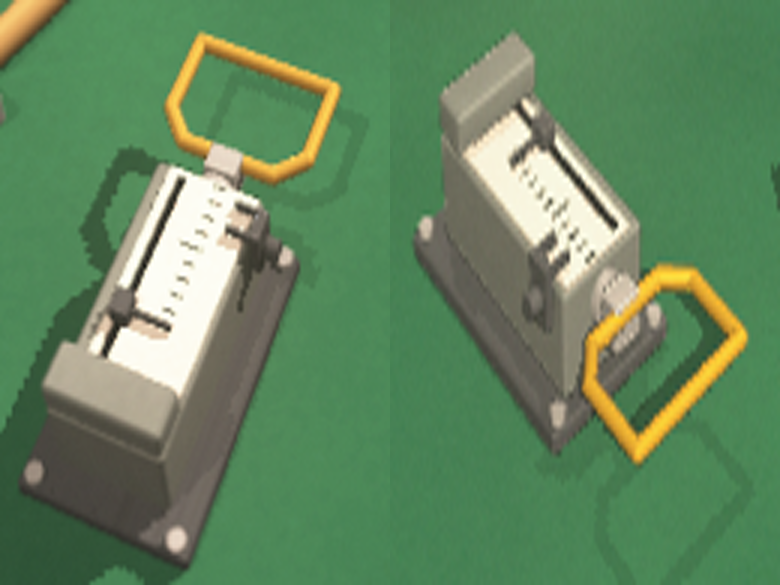

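The crop shows the pointer tip at about scene (216,264) and the rider's prongs at about (240,233) and (239,240). The bow's cross-bar midpoint is about (0.545,-0.040), and both views agree that the gauge's yaw is about -20°. I'll move above it for a closer look.

>>> {"fn": "carry_out", "kwargs": {
  "targets": [
    [0,0,0,-8,0],
    [0,0,0,-8,0],
    [0,0,0,-8,0],
    [0,0,0,-8,0],
    [0,0,0,-8,0],
    [0,0,0,-8,0],
    [0,0,0,-8,0],
    [4,0,0,0,0],
    [4,1,0,0,0],
    [4,1,0,0,0],
    [4,1,0,0,0],
    [4,1,0,0,0]
  ],
  "force": 25
}}

```text
t: 1.3
eef_pos: [0.2647, -0.4818, 0.231]
tool_rot: [-0.0, 0.822, 0.569, -0.0]
contact_force: [1.8, -0.4, 0.5]
gripper_width: 0.499
grasp_force: 0.0
```

>>> {"fn": "carry_out", "kwargs": {
  "targets": [
    [4.3,1,0,0,0],
    [4.3,1,0,0,0],
    [4.3,1,0,0,0],
    [4.3,1,0,0,0],
    [4.3,1,0,0,0],
    [4.3,1,0,0,0],
    [4.3,1,0,0,0],
    [4.3,1,0,0,0],
    [4.3,1,0,0,0],
    [4.3,1,0,0,0],
    [4.3,1,0,0,0],
    [4,0,0,0,0]
  ]
}}

```text
t: 2.5
eef_pos: [0.5489, -0.0405, 0.231]
tool_rot: [-0.0, 0.822, 0.569, 0.0]
contact_force: [0.1, -0.3, -0.4]
gripper_width: 0.498
grasp_force: 0.0
```

Run:
```python
from h import *
import pickle
c=imaging.calibration("wrist");w=imaging.read_camera("wrist")[:,:,::-1]
cv2.imwrite('pics/w1.png',w);pickle.dump(c,open('w1.pkl','wb'))
o=bot.get_obs();print(o['t'],o['eef_pos'].round(4),o['tool_rot'].round(4),o['q'].round(2),o['gripper_width'])
h=cv2.cvtColor(w,cv2.COLOR_BGR2HSV);m=cv2.inRange(h,(10,120,90),(32,255,255))
k=max(cv2.findContours(m,0,2)[0],key=cv2.contourArea)
for u,v in cv2.approxPolyDP(k,6,True)[:,0]: print(u,v,onz("wrist",u,v,.052,c).round(4))
for u,v in((216,263.8),(240,233),(239,240)):print(onz("scene",u,v,.075).round(3))
```

```text
2.55 [ 0.5503 -0.032   0.2315] [-0.0015  0.8197  0.5727  0.0025] [ 0.41  0.33 -0.57  1.82  0.2   1.04 -0.58] 0.5010790588681314
274 121 [0.5643 0.0161 0.052 ]
271 241 [ 0.521  -0.0893  0.052 ]
330 244 [ 0.5738 -0.1125  0.052 ]
353 222 [ 0.6017 -0.0989  0.052 ]
347 188 [ 0.6065 -0.065   0.052 ]
357 146 [ 0.6271 -0.031   0.052 ]
335 122 [ 0.6151 -0.0038  0.052 ]
[ 0.731 -0.094  0.075]
[ 0.66  -0.052  0.075]
[ 0.677 -0.054  0.075]
```

View pics/w1.png

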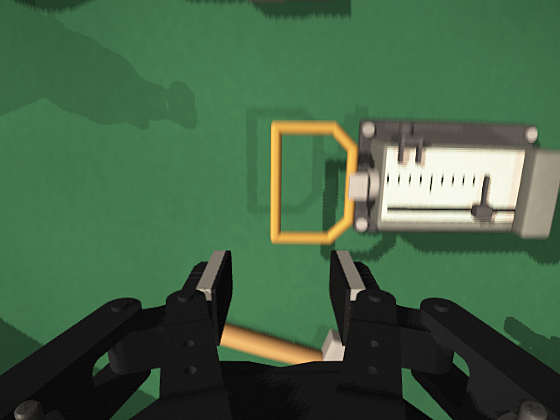

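The wrist view is clear: the cross-bar is at x≈275 (rows 121–241), the pointer tip near (487,177), and the prongs near 405 and 420. The bow's edges give a gauge yaw of about -22°, so the tool needs a further +1.5° turn. I'll measure the rider travel from this picture.

Run:
```python
from h import *
import pickle
c=pickle.load(open('w1.pkl','rb'));w=cv2.imread('pics/w1.png')
cv2.imwrite('pics/c2.png',cv2.resize(w[115:235,370:530],None,fx=5,fy=5,interpolation=2))
x=np.array([np.cos(np.radians(-22)),np.sin(np.radians(-22)),0])
g=cv2.cvtColor(w,6)
for r in(156,159,162,176,180,184,188):print(r,list(zip(range(396,430),g[r,396:430])) if r<170 else list(g[r,478:498]))
for z in(.07,.075,.08):
  P=[onz("wrist",u,v,z,c)@x for u,v in((487,178),(405,158),(421,158))];print(z,np.round(P[0]-np.array(P[1:]),4))
o=bot.get_obs();p=o['eef_pos'];q=o['tool_rot'];from scipy.spatial.transform import Rotation as R
M=R.from_quat(np.roll(q,-1)).as_matrix();print(p,M.T@(np.array([.546,-.041,.033])-.001*x-p), onz("wrist",278,183,.052,c))
```

```text
156 [(396, np.uint8(249)), (397, np.uint8(224)), (398, np.uint8(48)), (399, np.uint8(60)), (400, np.uint8(90)), (401, np.uint8(95)), (402, np.uint8(91)), (403, np.uint8(172)), (404, np.uint8(207)), (405, np.uint8(198)), (406, np.uint8(197)), (407, np.uint8(195)), (408, np.uint8(193)), (409, np.uint8(214)), (410, np.uint8(245)), (411, np.uint8(243)), (412, np.uint8(240)), (413, np.uint8(243)), (414, np.uint8(253)), (415, np.uint8(170)), (416, np.uint8(41)), (417, np.uint8(56)), (418, np.uint8(94)), (419, np.uint8(95)), (420, np.uint8(95)), (421, np.uint8(143)), (422, np.uint8(206)), (423, np.uint8(196)), (424, np.uint8(200)), (425, np.uint8(225)), (426, np.uint8(244)), (427, np.uint8(248)), (428, np.uint8(247)), (429, np.uint8(246))]
159 [(396, np.uint8(248)), (397, np.uint8(192)), (398, np.uint8(34)), (399, np.uint8(69)), (400, np.uint8(95)), (401, np.uint8(92)), (402, np.uint8(113)), (403, np.uint8(178)), (404, np.uint8(202)), (405, np.uint8(196)), (406, np.uint8(194)), (407, np.uint8(193)), (408, np.uint8(190)), (409, np.uint8(230)), (410, np.uint8(230)), (411, np.uint8(242)), (412
[... 1820 characters left out ...]
6), np.uint8(19), np.uint8(51), np.uint8(71), np.uint8(93), np.uint8(89), np.uint8(116), np.uint8(179), np.uint8(222), np.uint8(250), np.uint8(248), np.uint8(244), np.uint8(243), np.uint8(244), np.uint8(245), np.uint8(245)]
188 [np.uint8(243), np.uint8(240), np.uint8(245), np.uint8(254), np.uint8(37), np.uint8(52), np.uint8(62), np.uint8(85), np.uint8(92), np.uint8(90), np.uint8(171), np.uint8(185), np.uint8(225), np.uint8(249), np.uint8(246), np.uint8(245), np.uint8(246), np.uint8(247), np.uint8(245), np.uint8(244)]
0.07 [0.078  0.0637]
0.075 [0.0768 0.0627]
0.08 [0.0755 0.0617]
[ 0.55029743 -0.03199019  0.23154858] [-0.01106135 -0.00199433  0.19848695] [ 0.54772489 -0.03791622  0.052     ]
```

View pics/c2.png

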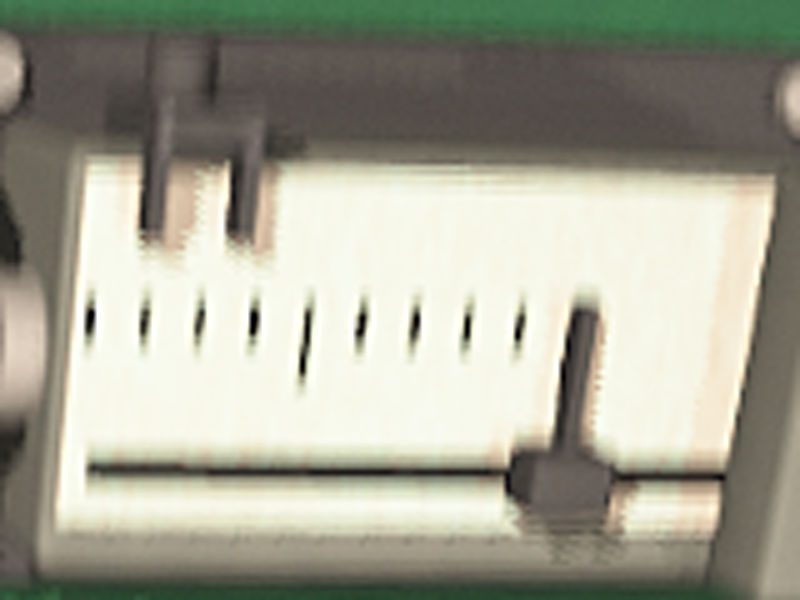

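The crop shows prong centres at about 400 and 418 px and the pointer at about 486 px, at roughly 1.11 px/mm. That puts the rider about 71 mm from home, which is within the stated range of 40–75 mm. Next I'll fix the yaw and let the arm settle.

>>> {"fn": "carry_out", "kwargs": {
  "targets": [
    [0,0,2,1.5,0],
    [0,0,3,0,0],
    [0,0,3,0,0],
    [0,0,0,0,0],
    [0,0,0,0,0]
  ]
}}

```text
t: 3.05
eef_pos: [0.5475, -0.0421, 0.1514]
tool_rot: [-0.0, 0.83, 0.558, -0.0]
contact_force: [-0.4, -0.5, 0.6]
gripper_width: 0.499
grasp_force: 0.0
```

Run:
```python
from h import *
from scipy.spatial.transform import Rotation as R
o=bot.get_obs();p=o['eef_pos'];M=R.from_quat(np.roll(o['tool_rot'],-1)).as_matrix()
c=imaging.calibration("wrist");w=imaging.read_camera("wrist")[:,:,::-1];cv2.imwrite('pics/w2.png',w)
h=cv2.cvtColor(w,cv2.COLOR_BGR2HSV);m=cv2.inRange(h,(10,120,90),(32,255,255));m[300:]=0
k=max(cv2.findContours(m,0,2)[0],key=cv2.contourArea)
for u,v in cv2.approxPolyDP(k,6,True)[:,0]: P=onz("wrist",u,v,.052,c);print(u,v,P.round(4),(M.T@(P-p)).round(4))
print(p,o['contact_force'],np.degrees(np.arctan2(M[1,1],M[0,1])),o['joint_vel'].round(3))
```

```text
355 126 [ 0.6158 -0.0079  0.052 ] [0.0574 0.0505 0.0993]
269 128 [0.5614 0.0125 0.052 ] [ 0.0559 -0.0075  0.0994]
274 280 [ 0.5216 -0.0929  0.052 ] [-0.0568 -0.0047  0.0994]
329 280 [ 0.5603 -0.1087  0.052 ] [-0.0569  0.0371  0.0994]
329 267 [ 0.564  -0.0985  0.052 ] [-0.0461  0.0367  0.0994]
283 267 [ 0.532  -0.0855  0.052 ] [-0.046   0.0021  0.0994]
282 140 [0.5665 0.0018 0.052 ] [0.0478 0.0012 0.0994]
347 139 [ 0.6078 -0.0141  0.052 ] [0.0487 0.0455 0.0993]
365 157 [ 0.6153 -0.0303  0.052 ] [0.0364 0.0585 0.0993]
365 247 [ 0.5942 -0.0935  0.052 ] [-0.03    0.0628  0.0993]
352 259 [ 0.5821 -0.099   0.052 ] [-0.0396  0.0536  0.0994]
366 264 [ 0.5906 -0.1069  0.052 ] [-0.0438  0.0645  0.0993]
376 255 [ 0.5999 -0.1028  0.052 ] [-0.0365  0.0715  0.0993]
379 225 [ 0.6091 -0.0811  0.052 ] [-0.0129  0.0719  0.0993]
370 223 [ 0.6034 -0.0771  0.052 ] [-0.0114  0.0652  0.0993]
371 194 [ 0.6109 -0.0568  0.052 ] [0.0102 0.0644 0.0993]
381 190 [ 0.6184 -0.0567  0.052 ] [0.0131 0.0714 0.0993]
383 157 [ 0.627 -0.035  0.052] [0.0365 0.0711 0.0993]
[ 0.54745883 -0.04208266  0.15141058] [-0.44820667 -0.50216958  0.64304878] -22.098277347964128 [ 0.005 -0.027 -0.01  -0.032 -0.001 -0.001 -0.001]
```

The view agrees with the stated size: the bar is about 113 mm long over the rod ends. Its centre lies 2–3 mm toward tool -y, with a yaw error of about 0.8°. I'll descend around it and close.

>>> {"fn": "carry_out", "kwargs": {
  "targets": [
    [0,-0.25,2,-0.8,0],
    [0,0,3,0,0],
    [0,0,3,0,0],
    [0,0,2,0,0],
    [0,0,1.8,0,0],
    [0,0,0,0,0],
    [0,0,0,0,0]
  ]
}}

```text
t: 3.8
eef_pos: [0.5466, -0.0411, 0.0348]
tool_rot: [0.001, 0.826, 0.564, 0.001]
contact_force: [-0.3, -0.5, -0.4]
gripper_width: 0.501
grasp_force: 0.0
```

>>> {"fn": "carry_out", "kwargs": {
  "targets": [
    [0,0,0,0,-0.3],
    [0,0,0,0,-0.6],
    [0,0,0,0,-0.8],
    [0,0,0,0,-1],
    [0,0,0,0,-1],
    [0,0,0,0,-1],
    [0,0,0,0,-1],
    [0,0,0,0,-1]
  ],
  "force": 25
}}

```text
t: 4.6
eef_pos: [0.5443, -0.0405, 0.0342]
tool_rot: [-0.0, 0.825, 0.564, -0.001]
contact_force: [-6.1, 1.8, 9.2]
gripper_width: 0.106
grasp_force: 24.4
```

Gripped at 24 N with a 9 mm opening, which matches the rod. Now I'll draw slowly to about 68 mm and check.

>>> {"fn": "carry_out", "kwargs": {
  "targets": [
    [0,-0.2,0,0,-1],
    [0,-0.3,0,0,-1],
    [0,-0.3,0,0,-1],
    [0,-0.3,0,0,-1],
    [0,-0.3,0,0,-1],
    [0,-0.3,0,0,-1],
    [0,-0.3,0,0,-1],
    [0,-0.3,0,0,-1],
    [0,-0.3,0,0,-1],
    [0,-0.3,0,0,-1],
    [0,-0.3,0,0,-1],
    [0,-0.3,0,0,-1]
  ]
}}

```text
t: 5.8
eef_pos: [0.5147, -0.0289, 0.0342]
tool_rot: [0.001, 0.826, 0.564, 0.001]
contact_force: [5.1, -2.7, 4.4]
gripper_width: 0.105
grasp_force: 24.8
```

>>> {"fn": "carry_out", "kwargs": {
  "targets": [
    [0,-0.3,0,0,-1],
    [0,-0.3,0,0,-1],
    [0,-0.3,0,0,-1],
    [0,-0.3,0,0,-1],
    [0,-0.3,0,0,-1],
    [0,-0.3,0,0,-1],
    [0,-0.3,0,0,-1],
    [0,-0.3,0,0,-1],
    [0,-0.3,0,0,-1],
    [0,-0.2,0,0,-1],
    [0,-0.1,0,0,-1],
    [0,0,0,0,-1]
  ]
}}

```text
t: 7.0
eef_pos: [0.4875, -0.0183, 0.0343]
tool_rot: [0.002, 0.826, 0.564, 0.002]
contact_force: [7.4, -4.5, 2.1]
gripper_width: 0.105
grasp_force: 24.6
```

Run:
```python
from h import *
w=imaging.read_camera("wrist")[:,:,::-1];a=imaging.read_camera("scene")[:,:,::-1];b=imaging.read_camera("side")[:,:,::-1]
cv2.imwrite('pics/s3.png',a);cv2.imwrite('pics/d3.png',b)
f=lambda i,s:cv2.resize(i,s,interpolation=2)
cv2.imwrite('pics/m3.png',np.vstack([np.hstack([f(a[210:310,165:265],(400,400)),f(b[130:205,230:305],(400,400))]),np.hstack([f(w,(266,200)),np.zeros((200,534,3),np.uint8)])]))
o=bot.get_obs();print(o['eef_pos'],o['t'])
```

```text
[ 0.48757849 -0.0183153   0.03426292] 7.15
```

View pics/m3.png

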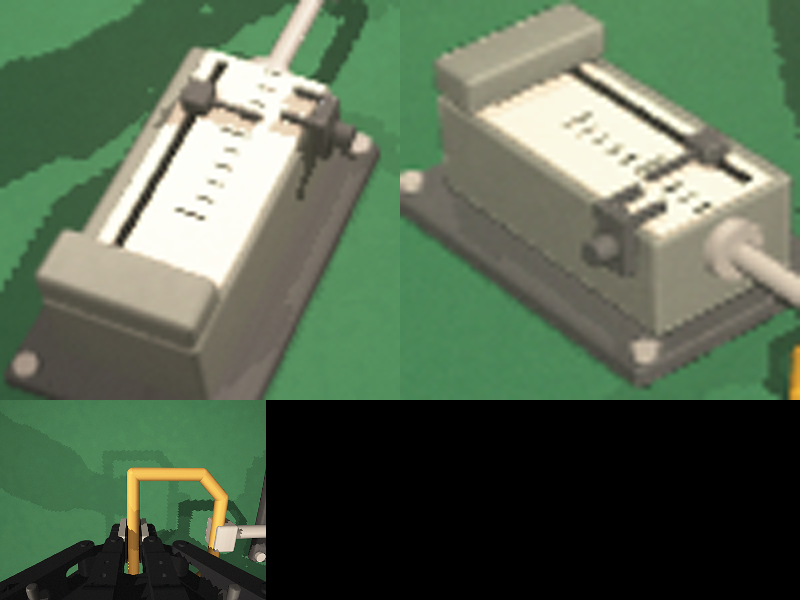

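At 61 mm of travel the pointer is level with, or slightly behind, the rear prong. The scene tip is at (262,117) and the prongs at (282,117) and (295,92) in the enlargement. About 10 mm remains, so I'll pull 9 and look again.

>>> {"fn": "carry_out", "kwargs": {
  "targets": [
    [0,-0.2,0,0,-1],
    [0,-0.2,0,0,-1],
    [0,-0.2,0,0,-1],
    [0,-0.2,0,0,-1],
    [0,-0.1,0,0,-1],
    [0,0,0,0,-1],
    [0,0,0,0,-1]
  ]
}}

```text
t: 7.85
eef_pos: [0.4794, -0.0151, 0.0342]
tool_rot: [0.002, 0.826, 0.564, 0.002]
contact_force: [6.8, -5.1, 2.3]
gripper_width: 0.101
grasp_force: 24.6
```

Run:
```python
from h import *
a=imaging.read_camera("scene")[:,:,::-1];b=imaging.read_camera("side")[:,:,::-1]
cv2.imwrite('pics/s4.png',a);cv2.imwrite('pics/d4.png',b)
f=lambda i:cv2.resize(i,(400,400),interpolation=2)
cv2.imwrite('pics/m4.png',np.hstack([f(a[215:255,205:245]),f(b[145:185,260:300])]))
o=bot.get_obs();print(o['eef_pos'],o['t'])
```

```text
[ 0.47944607 -0.01511872  0.03424617] 7.95
```

View pics/m4.png

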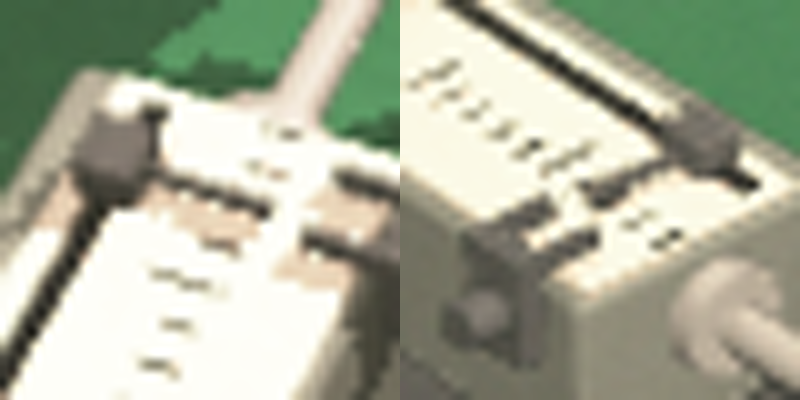

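At 69.7 mm the pointer tip is just inside the rear prong: about 3.4 mm past its centre in the scene view and 1.5 mm in the side view. About 4.5 mm more should centre it.

>>> {"fn": "carry_out", "kwargs": {
  "targets": [
    [0,-0.15,0,0,-1],
    [0,-0.15,0,0,-1],
    [0,-0.15,0,0,-1],
    [0,0,0,0,-1],
    [0,0,0,0,-1]
  ]
}}

```text
t: 8.45
eef_pos: [0.4753, -0.0135, 0.0342]
tool_rot: [0.002, 0.826, 0.564, 0.002]
contact_force: [8.6, -5.2, 1.4]
gripper_width: 0.109
grasp_force: 24.6
```

Run:
```python
from h import *
a=imaging.read_camera("scene")[:,:,::-1];b=imaging.read_camera("side")[:,:,::-1]
f=lambda i:cv2.resize(i,(400,400),interpolation=2)
cv2.imwrite('pics/m5.png',np.hstack([f(a[215:255,205:245]),f(b[145:185,260:300])]))
o=bot.get_obs();print(o['eef_pos'],o['t'])
```

```text
[ 0.47538407 -0.01355656  0.03425495] 8.55
```

View pics/m5.png

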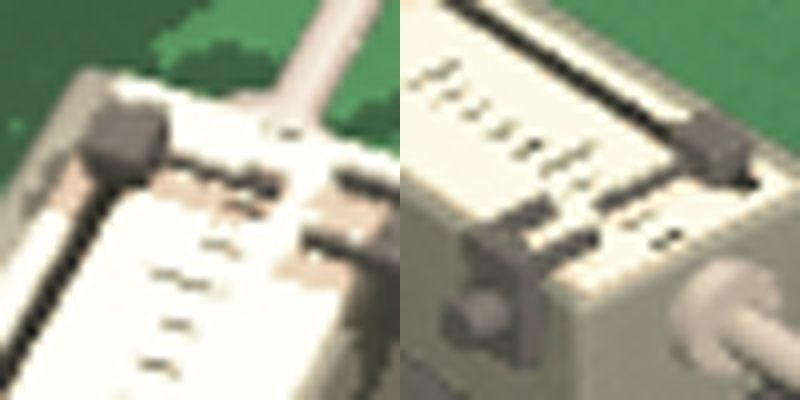

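At 74 mm the pointer stands between the prongs: about 9.8 of the 16 mm past the rear prong in the scene view and about 6.8 in the side view, so it's close to the middle. I'll hold for 2.4 s, then ease it home.

>>> {"fn": "carry_out", "kwargs": {
  "targets": [
    [0,0,0,0,-1],
    [0,0,0,0,-1],
    [0,0,0,0,-1],
    [0,0,0,0,-1],
    [0,0,0,0,-1],
    [0,0,0,0,-1],
    [0,0,0,0,-1],
    [0,0,0,0,-1],
    [0,0,0,0,-1],
    [0,0,0,0,-1],
    [0,0,0,0,-1],
    [0,0,0,0,-1]
  ]
}}

```text
t: 9.75
eef_pos: [0.4754, -0.0136, 0.0342]
tool_rot: [0.002, 0.826, 0.564, 0.002]
contact_force: [7.7, -4.5, 1.5]
gripper_width: 0.104
grasp_force: 24.6
```

>>> {"fn": "carry_out", "kwargs": {
  "targets": [
    [0,0,0,0,-1],
    [0,0,0,0,-1],
    [0,0,0,0,-1],
    [0,0,0,0,-1],
    [0,0,0,0,-1],
    [0,0,0,0,-1],
    [0,0,0,0,-1],
    [0,0,0,0,-1],
    [0,0,0,0,-1],
    [0,0,0,0,-1],
    [0,0,0,0,-1],
    [0,0,0,0,-1]
  ]
}}

```text
t: 10.95
eef_pos: [0.4754, -0.0135, 0.0343]
tool_rot: [0.002, 0.826, 0.564, 0.002]
contact_force: [8.0, -5.1, 1.6]
gripper_width: 0.109
grasp_force: 24.6
```

>>> {"fn": "carry_out", "kwargs": {
  "targets": [
    [0,0.2,0,0,-1],
    [0,0.3,0,0,-1],
    [0,0.3,0,0,-1],
    [0,0.3,0,0,-1],
    [0,0.3,0,0,-1],
    [0,0.3,0,0,-1],
    [0,0.3,0,0,-1],
    [0,0.3,0,0,-1],
    [0,0.3,0,0,-1],
    [0,0.3,0,0,-1],
    [0,0.3,0,0,-1],
    [0,0.3,0,0,-1]
  ]
}}

```text
t: 12.15
eef_pos: [0.5072, -0.0259, 0.0343]
tool_rot: [0.001, 0.826, 0.564, 0.002]
contact_force: [5.2, -2.9, 4.6]
gripper_width: 0.103
grasp_force: 24.8
```

>>> {"fn": "carry_out", "kwargs": {
  "targets": [
    [0,0.3,0,0,-1],
    [0,0.3,0,0,-1],
    [0,0.3,0,0,-1],
    [0,0.3,0,0,-1],
    [0,0.3,0,0,-1],
    [0,0.3,0,0,-1],
    [0,0.3,0,0,-1],
    [0,0.3,0,0,-1],
    [0,0.3,0,0,-1],
    [0,0.2,0,0,-1],
    [0,0.2,0,0,-1],
    [0,0.2,0,0,-1]
  ]
}}

```text
t: 13.35
eef_pos: [0.5369, -0.0376, 0.0342]
tool_rot: [0.001, 0.826, 0.564, 0.001]
contact_force: [1.8, -1.1, 7.4]
gripper_width: 0.106
grasp_force: 25.1
```

>>> {"fn": "carry_out", "kwargs": {
  "targets": [
    [0,0.2,0,0,-1],
    [0,0.2,0,0,-1],
    [0,0.2,0,0,-1],
    [0,0.15,0,0,-1],
    [0,0.1,0,0,-1],
    [0,0.1,0,0,-1],
    [0,0.1,0,0,-1],
    [0,0,0,0,-1],
    [0,0,0,0,-1]
  ]
}}

```text
t: 14.25
eef_pos: [0.5442, -0.0405, 0.0342]
tool_rot: [-0.0, 0.825, 0.564, -0.001]
contact_force: [-5.1, 0.1, 14.9]
gripper_width: 0.107
grasp_force: 25.8
```

It's home: the same pose as at the grasp, and the stop is pushing back. Opening gently and rising.

>>> {"fn": "carry_out", "kwargs": {
  "targets": [
    [0,0,0,0,-0.7],
    [0,0,0,0,-0.4],
    [0,0,0,0,-0.1],
    [0,0,0,0,0],
    [0,0,0,0,0],
    [0,0,0,0,0]
  ]
}}

```text
t: 14.85
eef_pos: [0.5453, -0.0411, 0.0332]
tool_rot: [-0.0, 0.826, 0.564, -0.0]
contact_force: [0.6, 0.3, -0.2]
gripper_width: 0.5
grasp_force: 0.0
```

>>> {"fn": "carry_out", "kwargs": {
  "targets": [
    [0,0,-1,0,0],
    [0,0,-2,0,0],
    [0,0,-3,0,0],
    [0,0,-3,0,0],
    [0,0,-3,0,0],
    [0,0,-4,0,0],
    [0,0,-4,0,0],
    [0,0,0,0,0],
    [0,0,0,0,0],
    [0,0,0,0,0]
  ]
}}

```text
t: 15.85
eef_pos: [0.5446, -0.0412, 0.2325]
tool_rot: [-0.0, 0.826, 0.564, -0.001]
contact_force: [-0.7, 0.3, 0.5]
gripper_width: 0.497
grasp_force: 0.0
```

Run:
```python
from h import *
w=imaging.read_camera("wrist")[:,:,::-1];a=imaging.read_camera("scene")[:,:,::-1]
cv2.imwrite('pics/m6.png',np.hstack([cv2.resize(w,(400,300)),cv2.resize(a[130:330,120:380],(390,300))]))
a0=cv2.imread('pics/scene0.png');d=cv2.absdiff(a,a0).max(2)
print((d[225:320,170:260]>60).sum(),bot.get_obs()['eef_pos'],bot.get_obs()['t'])
```

```text
0 [ 0.54446568 -0.04119534  0.23203265] 15.95
```

View pics/m6.png

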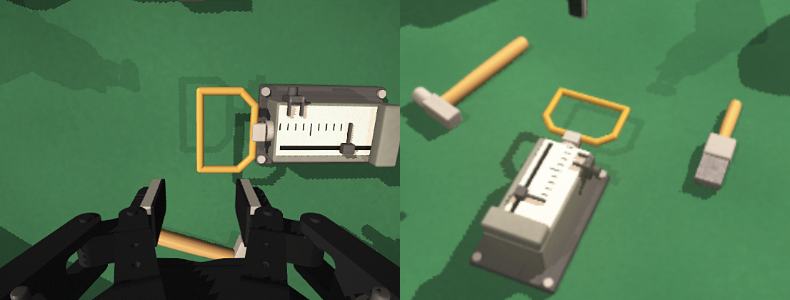

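The pointer is back at its home mark (350,125 in the wrist view). The gauge area hasn't changed from the first picture, and the rider, hammer and brush look undisturbed. The gripper is clear of everything.

```bash
python3 -c "
from station import bot
print(bot.hand_in())"
```

```text
the job is handed in; nothing more can be done
None
```

The bow was drawn about 74 mm at roughly 25 N of grip until the pointer stood between the rider's prongs, held there for over 2 s, then eased home and released; the rider, hammer and brush look undisturbed, and the job is handed in.

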